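# Fish the check weight out of its deep well and set it on the balance

## Robot

A 6-joint arm with a two-finger parallel gripper is mounted at the origin on the work surface. World frame = base frame: x ahead of the robot, y to its left, z up, the work surface at z = 0. Lengths are in m, angles in rad, forces in N, time in s.
With the tool pointing down it reaches from about 0.425 to 0.95 m from the base axis. Payload 3.5 kg.
Tool frame: the origin (TCP) lies on the centre line of the jaws, within the pads' length; the fingertips stand 25 mm ahead of it and the grasp point (between the pads) lies 6 mm ahead of it (ctrl.finger_overhang is the distance from the TCP to the fingertips, in m); z points along the fingers, y is the line along which they close (so a half turn about z gives the same grasp; the last joint's range is limited). The gripper opens to 85 mm and grips with 20 to 120 N. Pads are 22 mm wide; open, the fingers measure 114 mm over their backs; the gripper's body (76 mm by 85 mm) begins 54 mm behind the grasp point. The pads swing forward as they close: fully open they stand 13 mm farther back than shut.
Start: joints at [-1.48, 0.286, 1.577, -0, 1.279, -0.15], TCP at [0.161, -0.656, 0.223] pointing down, gripper open.
Joint ranges: [-2.77, 2.77], [-0.9, 2.22], [0.21, 2.48], [-1.53, 4.67], [0.24, 2.81], [-2.84, 2.84]. Speed limits (rad/s): [2.79, 2.79, 3.14, 3.14, 3.14, 3.14].

## Interface

Orientations are given as a unit quaternion [x, y, z, w].
In Python, from plant import get_state, imaging, job, ctrl gives the robot as it stands.
- The arm moves only by the tool jog_arm, never from a script. Its argument "increments" is a list of rows, each an object of numbers: "dx", "dy", "dz": the shift along the world's x, y, z each as a share of 12 cm, from -1 to 1; "ax", "ay", "az": the turn, a rotation vector about the world's x, y, z each as a share of pi/2 rad, from -1 to 1; "gripper": the gripper command: -1 is shut, 1 is fully open, values between are in proportion. A call has 1 to 10 rows; each row is the pose to reach, as a shift and turn from the pose commanded when the call began; what a row does not reach only later rows make up. A row lasts 1/10 s, in which the tool goes at most 50 mm and 8.59 degrees, less where a joint would pass 70% of its speed; a pose out of reach is approached as far as the arm can. A call with a number of a shift or a turn outside -1 to 1 is refused whole. A call with a gripper value outside its range is refused whole. The fingers move at their own pace and stop on an object; "force" is the grip in N (left out, the last holds). Time passes only in rows, so rows that repeat a pose let the fingers close. It gives the time, the measured TCP pose, the force, the opening and the grip force at its end, in the units of the state.
- get_state(): the state, without advancing time (a new reading comes with each control period).
- imaging.read_camera(name): name is "scene" or "top" or "wrist"; returns a dict with "frame" (420x560x3 uint8, blue, green, red), "depth" (420x560 float32, m along the optical axis (not along the pixel's ray), 0 where there is no reading), "camera_matrix" (3x3 intrinsics, pixels), "extrinsics" (4x4, takes a point from camera to world coordinates); the wrist camera has in their place "mount" (4x4, takes a point from camera to tool coordinates, whose origin is the TCP and whose axes are the flange's). Camera axes: x right, y up, looking along -z (the intrinsics and any distortion apply to the point x, -y, -z); pixel columns grow to the right and rows downward; lengths in m; the calibration is good to about 2 mm. A picture is of the moment at which its call begins: read the wrist's pose just before it.
- job.sign_off(): hands the job in; it is judged then, once.
The state is a dict: "time": time; "qpos": joint angles; "dq": joint speeds; "joint_efforts": joint torques, N m; "eef_pos": TCP position; "tcp_rot": TCP orientation; "contact_force": force on the tool from outside, world axes, zero at the start; "wrist_torque": the same for the moment, N m; "opening": opening from 0.0 (shut) to 1.0 (fully open); "finger_force": force on a finger pad.
Only numpy, scipy, OpenCV 4.12 (cv2) and the standard library are available. Lean on these libraries where they do the work, as an engineer would, in place of code of your own. Each camera call takes 0.05 s, during which the arm holds its last target. There are 200 camera calls.

## Task

Take the double-hooked lifting picker out of its stand and use it to fish the weight with the folding wire bail out of its deep well in the weight case; never touch the weights with the gripper itself and leave the two knob-topped weights undisturbed. Set the weight down gently, upright near the middle of the balance pan, unhook it, and hang the picker back in its stand. The bail has flopped over to one side or the other: feel (or look) which way before you trust the hook.

Things in the scene. Friction and masses are not known exactly. Their poses are not given: they have to be found in the camera images.
- weight_mid (a point): The weight to fetch: plain steel cylinder, 44 mm diameter, 45 mm tall, standing upright, about 0.45 kg (+-25 %), the only one with a folding wire bail. This point is the cylinder's centre, 22.5 mm above its underside; z is its axis. When it hangs from the upright bail, the underside of the bail's cross-bar is 81 mm above the weight's underside.
- weight_hinge (a point): Middle of the bail's hinge line, fixed on the weight 4 mm above its top face; the line runs along y. The bail is a U of 4 mm wire: 27 mm clear between its legs, cross-bar 34 mm from the hinge. It swings freely and lies 0.6 rad over towards the weight's +x or -x (which is not told): its bar is then 19 mm out along x and 28 mm above this point. When the hook lets go it flops over again.
- knob_weight_a_mid (a point): Bystander in another well of the case: steel weight 48 mm in diameter, 60 mm tall overall, with a fixed mushroom knob and no bail. Point at its mid height. To be left where it is.
- knob_weight_b_mid (a point): Bystander in the remaining well: steel weight 40 mm in diameter, 75 mm tall overall, with a fixed mushroom knob and no bail. Point at its mid height. To be left where it is.
- case: Fixed grey open-topped weight case, 74 x 212 x 130 mm (x, y, z), with three square wells in a row along its y: each 64 x 64 mm inside, walls 5 mm, floor 5 mm above the bench, centres at y = -69, 0 and +69 mm. Origin at the centre of its underside. Each well holds one weight, drawn anew each time; too deep and narrow for the gripper.
- picker_grip (a point): Centre of the picker's handle, an upright black square bar 18 x 18 mm, 58 mm tall, gripped from above; 123 mm above the underside of the picker's foot. x runs along the foot, z up the rod. The picker weighs 0.12 kg, is 152 mm long; under the handle is a round aluminium collar (50 mm diameter, 6 mm thick, underside 88 mm above the foot's underside), then a 6 mm rod down to the foot.
- picker_foot (a point): Centre of the underside of the picker's foot: a steel cross-bar 26 mm long (along x), 6 mm wide and thick, on the rod's end, with an upturned lip at each end (3.5 mm thick, its top 14 mm above this point). Between rod and lip on each side is a valley, 3 to 9.5 mm from the axis, floor 6 mm above this point, where a bar can hang.
- stand_mouth (a point): Centre of the mouth of the picker's stand: a fixed aluminium square tube 50 x 50 mm outside, 40 x 40 mm inside, 100 mm tall, closed below, on a 100 mm square foot. The picker hangs in it upright, its collar resting on the mouth, so the foot's underside is then 88 mm below this point. z up.
- balance_pan (a point): Centre of the top face of the round steel pan (130 mm diameter, about 65 mm above the bench) of the fixed bench balance, a beige box 230 x 170 mm and 54 mm high; the pan's centre is 35 mm from the box's centre along +x. The pan does not sink.
There are look-alikes about, which are no part of the job. Leave any blue or pink look-alike of the part that bears weight_mid alone.

How it is judged:
On the way, in this order (a step that is already met when the one before it is completed fails the run):
1. the weight hangs on the picker, wholly above the rim of the case (z of weight_mid in the frame of case above 0.154 m and contact force between picker and weight above 1.5 N), for 0.2 s.
2. the weight stands upright on the balance pan, near its middle and free of the hook (horizontal distance between weight_mid and balance_pan below 0.03 m and angle between weight_mid's own z axis and vertical below 0.06 rad and z of weight_mid in the frame of balance_pan between 0.0185 and 0.0265 m and contact force between picker and weight below 0.1 N), for 0.2 s.
At the end, for the whole second after the job is handed in: The weight stands upright (within 0.06 rad) and still on the balance pan, its axis within 30 mm of the pan's centre and clear of the picker; the picker hangs at rest and upright (within 0.08 rad) in its stand, its collar on the mouth (within 4 mm in height, 12 mm sideways) (all of step 2 and linear speed of each of weight, picker below 0.02 m/s and horizontal distance between picker_grip and stand_mouth below 0.012 m and z of picker_foot in the frame of stand_mouth below -0.084 m and angle between picker_grip's own z axis and vertical below 0.08 rad); the robot touches nothing.
It fails at once if the gripper's fingers touch the weight (contact force between the fingers and weight above 0.2 N).
It fails at once if the weight is dropped or banged onto the balance (over 30 N) (contact force between weight and balance above 30 N).
It fails at once if a knob-topped weight is moved by more than 15 mm (distance of any of knob_weight_a_mid, knob_weight_b_mid from where it was at the start of the episode above 0.015 m).
It fails at once if the gripper's fingers touch a knob-topped weight (contact force between the fingers and knob_weight_a above 0.2 N or contact force between the fingers and knob_weight_b above 0.2 N).
It also fails if it takes over 72 s, if anything falls off the work surface, if the arm or the gripper's body presses on something with over 40 N, if the wrist force passes 120 N, or if a joint passes its speed limit or range.

## Working session

There is one attempt and no reset: what is moved stays moved. The work goes in short steps, Python scripts to look and compute and a tool call to move; the robot and the scene stay as the last step left them, time stands still between calls to the robot, and variables do not carry over. Pictures are saved under pics/ and viewed, at most 10 in all, crops included, and the job is handed in when it is done.

Besides the shell and the picture viewer there is one more tool, called after "Emit:" by a JSON object that holds its "api" and its "payload", one argument or row to a line. jog_arm: Moves the arm, as the interface text tells. Shift numbers are shares of 12 cm and turn numbers shares of pi/2 rad, none past 1 either way. Its arguments: {"type":"object","properties":{"increments":{"type":"array"},"force":{"type":"number"}},"required":["increments"]}

```bash
mkdir -p pics
cat > h.py <<'E'
import numpy as np, cv2
from scipy.spatial.transform import Rotation as R
from plant import get_state, imaging, job, ctrl
def cam(name):
    s=get_state(); c=imaging.read_camera(name)
    if 'extrinsics' in c: T=np.array(c['extrinsics'])
    else:
        W=np.eye(4); W[:3,:3]=R.from_quat(s['tcp_rot']).as_matrix(); W[:3,3]=s['eef_pos']; T=W@np.array(c['mount'])
    K=np.array(c['camera_matrix']); d=c['depth']; v,u=np.mgrid[:d.shape[0],:d.shape[1]]
    P=np.stack([(u-K[0,2])/K[0,0]*d,-(v-K[1,2])/K[1,1]*d,-d],-1)@T[:3,:3].T+T[:3,3]
    P[d==0]=np.nan
    return c['frame'],P,T,K
E
python3 - <<'E'
from h import *
for n in ['scene','top']:
    f,P,T,K=cam(n); cv2.imwrite(f'pics/{n}0.png',f); np.save(f'{n}0.npy',P)
    print(n,T[:3,3])
s=get_state(); print(s, ctrl.finger_overhang)
E
```

```text
scene [1.12181968 0.35782818 0.91274028]
top [0.3855774  0.01539788 1.17009532]
{'time': 0.1, 'qpos': array([-1.48000069e+00,  2.87136018e-01,  1.57804068e+00,  9.74247042e-06,
        1.27860191e+00, -1.49970689e-01]), 'dq': array([-0.00251575, -0.00119605, -0.00198743, -0.00021398,  0.00018222,
        0.00020242]), 'joint_efforts': array([ 7.36385064e-04, -4.07296944e+01, -2.93698668e+01, -1.64468479e-04,
        3.38833590e-03, -1.49846778e-05]), 'eef_pos': array([ 0.1609454 , -0.6548961 ,  0.22124076]), 'tcp_rot': array([ 9.92762270e-01,  1.20091137e-01,  3.69949166e-05, -1.09235946e-03]), 'contact_force': array([-0.12552055,  0.39679825,  1.12345234]), 'wrist_torque': array([ 0.0029243 ,  0.02874349, -0.0342181 ]), 'finger_force': 0.0, 'opening': 0.9978775107655719} 0.025
```

View pics/scene0.png

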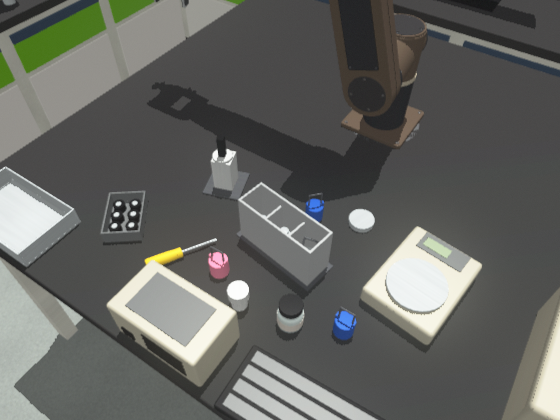

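View pics/top0.png

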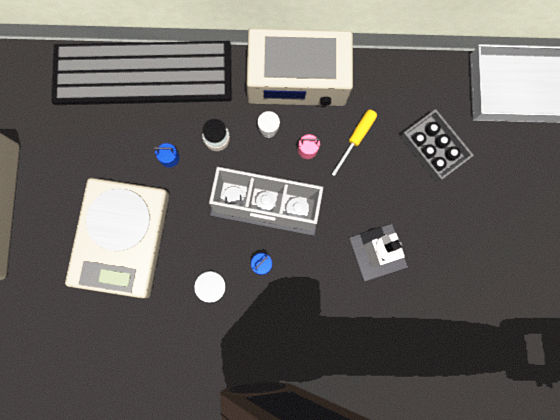

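The scene and top views show the case at about (266,200) in the top picture, the stand with picker at (388,247) and the pan at (117,220). The bail weight looks to be in the left well, at about (235,195). Next I'll measure these and zoom in.

Run:
```python
from h import *
P=np.load('top0.npy'); f=cv2.imread('pics/top0.png')
def reg(x0,x1,y0,y1,zlo,zhi,name):
    S=P[y0:y1,x0:x1].reshape(-1,3); S=S[(S[:,2]>zlo)&(S[:,2]<zhi)]
    r=cv2.minAreaRect((S[:,:2]*1000).astype(np.float32)); print(name,len(S),S.mean(0).round(4),'rect',np.round(r[0],1),np.round(r[1],1),round(r[2],1))
reg(70,170,175,300,0.06,0.08,'pan'); reg(60,175,170,305,0.045,0.059,'box')
reg(195,335,155,245,0.12,0.14,'case rim')
reg(340,415,215,285,0.09,0.11,'stand mouth'); reg(340,415,215,285,0.003,0.03,'stand foot')
reg(340,415,215,285,0.112,0.125,'collar?');reg(340,415,215,285,0.135,0.18,'handle')
Q=np.load('scene0.npy')
S=Q[130:200,200:260].reshape(-1,3); 
for a,b in [(0.09,0.104),(0.104,0.118),(0.12,0.2)]:
    s=S[(S[:,2]>a)&(S[:,2]<b)]; print('scene stand',a,len(s),s.mean(0) if len(s) else '', (s.min(0),s.max(0)) if len(s) else '')
c1=cv2.resize(f[160:245,200:330],None,fx=5,fy=5,interpolation=cv2.INTER_CUBIC)
g=cv2.imread('pics/scene0.png'); c2=cv2.resize(g[180:290,230:340],None,fx=5,fy=5,interpolation=cv2.INTER_CUBIC)
cv2.imwrite('pics/crop1.png',c1); cv2.imwrite('pics/crop2.png',c2)
```

```text
pan 3061 [0.5262 0.319  0.0644] rect [492.2 328.3] [140.1 202. ] 67.0
box 5801 [0.4712 0.3224 0.0532] rect [493.1 323.4] [171.3 229.9] 82.5
case rim 912 [0.5746 0.0154 0.1282] rect [574.  15.] [211.9  75.2] 80.4
stand mouth 512 [ 0.4759 -0.2248  0.1032] rect [ 478.2 -229.2] [50.9 52.4] 19.3
stand foot 1259 [ 0.4762 -0.2215  0.0062] rect [ 484.3 -229.6] [150.3 163.1] 0.6
collar? 14 [ 0.4771 -0.222   0.1182] rect [ 477.8 -221.6] [18.3  7.4] 1.2
handle 124 [ 0.4783 -0.2279  0.1591] rect [ 479.3 -229.9] [17.8 18.6] 23.7
scene stand 0.09 160 [ 0.49564719 -0.19691726  0.09817887] (array([ 0.4461733 , -0.26146027,  0.09010425]), array([ 0.55474597, -0.07950425,  0.1038885 ]))
scene stand 0.104 238 [ 0.49652282 -0.19711148  0.10854289] (array([ 0.45282319, -0.25511223,  0.10401467]), array([ 0.57307929, -0.07957283,  0.11787423]))
scene stand 0.12 268 [ 0.51533304 -0.16699607  0.1393665 ] (array([ 0.46783108, -0.2379832 ,  0.1201705 ]), array([ 0.59310778, -0.07920413,  0.1683866 ]))
```

View pics/crop1.png

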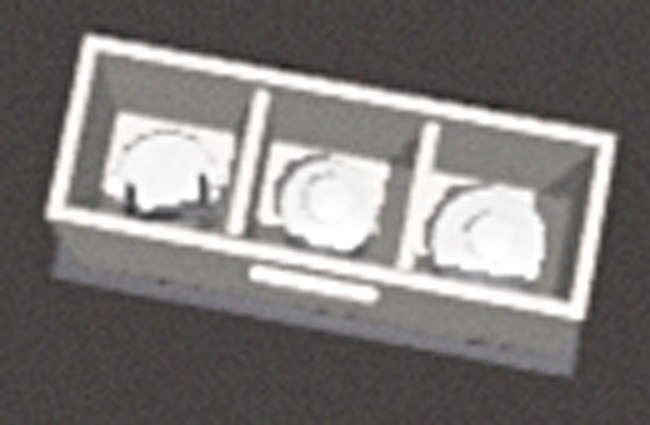

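The bail weight is in the +y well (left in the crop), with its bail fallen towards the robot (-x). The knob weights are in the other two wells. I'll fly to a point above the stand for a close look.

Emit:
{"api": "jog_arm", "payload": {
  "increments": [
    {"dx": 0.66,"dy": 0.88,"dz": 1,"az": 0.09},
    {"dx": 0.66,"dy": 0.88,"dz": 1,"az": 0.09},
    {"dx": 0.66,"dy": 0.88,"dz": 1,"az": 0.09},
    {"dx": 0.66,"dy": 0.88,"dz": 1,"az": 0.09}
  ]
}}

```text
$.increments[0]: bad value
```

Emit:
{"api": "jog_arm", "payload": {
  "increments": [
    {"dx": 0.66,"dy": 0.88},
    {"dx": 0.66,"dy": 0.88},
    {"dx": 0.66,"dy": 0.88}
  ]
}}

```text
$.increments[0]: bad value
```

Emit:
{"api": "jog_arm", "payload": {
  "increments": [
    {"dx": 0.66,"dy": 0.88},
    {"dx": 0.66,"dy": 0.88},
    {"dx": 0.66,"dy": 0.88}
  ]
}}

```text
$.increments[0]: bad value
```

Emit:
{"api": "jog_arm", "payload": {
  "increments": [
    {"dx": 0.66,"dy": 0.88},
    {"dx": 0.66,"dy": 0.88},
    {"dx": 0.66,"dy": 0.88},
    {"dx": 0.66,"dy": 0.88}
  ]
}}

```text
$.increments[0]: bad value
```

Run:
```python
from h import *
f,P,T,K=cam('wrist'); cv2.imwrite('pics/w1.png',f); np.save('w1.npy',P)
s=get_state(); print(s['time'],s['eef_pos'],R.from_quat(s['tcp_rot']).as_matrix().round(3)); print(T.round(3),K)
W=np.eye(4); W[:3,:3]=R.from_quat(s['tcp_rot']).as_matrix(); W[:3,3]=s['eef_pos']; print((np.linalg.inv(W)@T).round(3))
S=P.reshape(-1,3); S=S[np.isfinite(S[:,2])]; S=S[np.hypot(S[:,0]-.478,S[:,1]+.229)<.06]
for a,b in [(.09,.107),(.107,.12),(.15,.18)]:
    q=S[(S[:,2]>a)&(S[:,2]<b)]
    if len(q)>5: r=cv2.minAreaRect((q[:,:2]*1000).astype(np.float32)); print(a,len(q),np.median(q[:,2]),r)
```

```text
0.15 [ 0.16094129 -0.65497035  0.22140581] [[ 0.971  0.238 -0.   ]
 [ 0.238 -0.971  0.002]
 [ 0.    -0.002 -1.   ]]
[[ 0.238  0.923  0.302  0.239]
 [-0.971  0.227  0.073 -0.636]
 [-0.002 -0.311  0.95   0.374]
 [ 0.     0.     0.     1.   ]] [[294.34079289   0.         276.26528847]
 [  0.         294.34079289 212.57012132]
 [  0.           0.           1.        ]]
[[-0.     0.95   0.311  0.08 ]
 [ 1.     0.    -0.    -0.   ]
 [-0.     0.311 -0.95  -0.152]
 [ 0.     0.     0.     1.   ]]
```

View pics/w1.png

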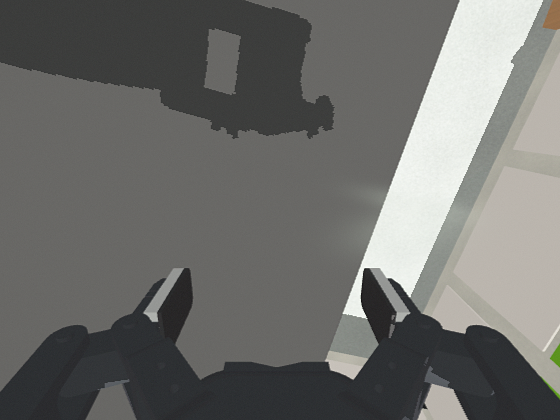

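The arm didn't move: the wrist view shows only bare bench. Each row probably needs all seven numbers.

Emit:
{"api": "jog_arm", "payload": {
  "increments": [
    {"dx": 0.66,"dy": 0.88,"dz": 1,"ax": 0,"ay": 0,"az": 0.09,"gripper": 1},
    {"dx": 0.66,"dy": 0.88,"dz": 1,"ax": 0,"ay": 0,"az": 0.09,"gripper": 1},
    {"dx": 0.66,"dy": 0.88,"dz": 1,"ax": 0,"ay": 0,"az": 0.09,"gripper": 1},
    {"dx": 0.66,"dy": 0.88,"dz": 1,"ax": 0,"ay": 0,"az": 0.09,"gripper": 1}
  ]
}}

```text
time: 0.55
eef_pos: [0.2418, -0.5486, 0.3461]
tcp_rot: [0.982, 0.191, 0.0, 0.002]
contact_force: [1.3, -0.2, 1.1]
opening: 0.998
finger_force: 0.0
```

Emit:
{"api": "jog_arm", "payload": {
  "increments": [
    {"dx": 0.66,"dy": 0.88,"dz": 0,"ax": 0,"ay": 0,"az": 0,"gripper": 1},
    {"dx": 0.66,"dy": 0.88,"dz": 0,"ax": 0,"ay": 0,"az": 0,"gripper": 1},
    {"dx": 0.66,"dy": 0.88,"dz": 0,"ax": 0,"ay": 0,"az": 0,"gripper": 1}
  ]
}}

```text
time: 0.85
eef_pos: [0.3208, -0.4418, 0.3426]
tcp_rot: [0.982, 0.191, 0.0, -0.0]
contact_force: [-1.0, -0.1, -0.3]
opening: 0.998
finger_force: 0.0
```

Emit:
{"api": "jog_arm", "payload": {
  "increments": [
    {"dx": 0.66,"dy": 0.88,"dz": 0,"ax": 0,"ay": 0,"az": 0,"gripper": 1},
    {"dx": 0.66,"dy": 0.88,"dz": 0,"ax": 0,"ay": 0,"az": 0,"gripper": 1},
    {"dx": 0.66,"dy": 0.88,"dz": 0,"ax": 0,"ay": 0,"az": 0,"gripper": 1}
  ]
}}

```text
time: 1.15
eef_pos: [0.3998, -0.336, 0.3424]
tcp_rot: [0.982, 0.191, 0.0, -0.0]
contact_force: [0.0, -0.7, 0.5]
opening: 0.999
finger_force: 0.0
```

Emit:
{"api": "jog_arm", "payload": {
  "increments": [
    {"dx": 0.66,"dy": 0.88,"dz": 0,"ax": 0,"ay": 0,"az": 0,"gripper": 1},
    {"dx": 0.66,"dy": 0.88,"dz": 0,"ax": 0,"ay": 0,"az": 0,"gripper": 1},
    {"dx": 0.66,"dy": 0.88,"dz": 0,"ax": 0,"ay": 0,"az": 0,"gripper": 1},
    {"dx": 0.66,"dy": 0.88,"dz": 0,"ax": 0,"ay": 0,"az": 0,"gripper": 1}
  ]
}}

```text
time: 1.55
eef_pos: [0.4793, -0.2299, 0.3422]
tcp_rot: [0.981, 0.193, 0.0, -0.001]
contact_force: [-0.5, -0.8, -0.1]
opening: 1.003
finger_force: 0.0
```

```bash
cat > st.py <<'E'
from h import *
f,P,T,K=cam('wrist'); cv2.imwrite('pics/w2.png',f); np.save('w2.npy',P)
s=get_state(); print(s['time'],s['eef_pos'].round(4),s['tcp_rot'].round(4))
S=P.reshape(-1,3); S=S[np.isfinite(S[:,2])]; S=S[np.hypot(S[:,0]-.478,S[:,1]+.229)<.05]
print(np.histogram(S[:,2],np.arange(0,.24,.01)))
for a,b in [(.085,.1035),(.105,.112),(.155,.18)]:
    q=S[(S[:,2]>a)&(S[:,2]<b)]
    if len(q)>5: r=cv2.minAreaRect((q[:,:2]*1000).astype(np.float32)); print(a,len(q),np.median(q,0),r)
E
python3 st.py
```

```text
1.6 [ 0.4784 -0.2315  0.3422] [ 9.814e-01  1.917e-01 -3.000e-04 -1.000e-04]
(array([1322,   23,   22,   29,   27,   30,   32,   38,   38,   48,  974,
         24,   15,   24,   22,   26,  245,    0,    0,    0,    0,    0,
          0]), array([0.  , 0.01, 0.02, 0.03, 0.04, 0.05, 0.06, 0.07, 0.08, 0.09, 0.1 ,
       0.11, 0.12, 0.13, 0.14, 0.15, 0.16, 0.17, 0.18, 0.19, 0.2 , 0.21,
       0.22, 0.23]))
0.085 311 [ 0.48200721 -0.21945002  0.10103234] ((477.6512451171875, -230.78323364257812), (51.51154708862305, 50.073707580566406), 19.1591796875)
0.105 721 [ 0.4856477  -0.22643551  0.10719118] ((480.642578125, -230.81605529785156), (46.5777702331543, 49.64593505859375), 25.829288482666016)
0.155 258 [ 0.48037412 -0.23114916  0.16489569] ((479.46929931640625, -231.17910766601562), (17.929643630981445, 17.494911193847656), 21.67279815673828)
```

Emit:
{"api": "jog_arm", "payload": {
  "increments": [
    {"dx": 0.3,"dy": 0.87,"dz": 0,"ax": 0,"ay": 0,"az": 0,"gripper": 1},
    {"dx": 0.3,"dy": 0.87,"dz": 0,"ax": 0,"ay": 0,"az": 0,"gripper": 1},
    {"dx": 0.3,"dy": 0.87,"dz": 0,"ax": 0,"ay": 0,"az": 0,"gripper": 1}
  ]
}}

```text
time: 1.9
eef_pos: [0.5141, -0.1264, 0.3424]
tcp_rot: [0.982, 0.191, 0.0, -0.001]
contact_force: [-0.2, -0.3, -0.6]
opening: 0.997
finger_force: 0.0
```

Emit:
{"api": "jog_arm", "payload": {
  "increments": [
    {"dx": 0.3,"dy": 0.87,"dz": 0,"ax": 0,"ay": 0,"az": 0,"gripper": 1},
    {"dx": 0.3,"dy": 0.87,"dz": 0,"ax": 0,"ay": 0,"az": 0,"gripper": 1},
    {"dx": 0.3,"dy": 0.87,"dz": 0,"ax": 0,"ay": 0,"az": 0,"gripper": 1}
  ]
}}

```text
time: 2.2
eef_pos: [0.5502, -0.0222, 0.3423]
tcp_rot: [0.982, 0.191, -0.0, -0.0]
contact_force: [0.3, -0.7, 1.2]
opening: 1.0
finger_force: 0.0
```

Emit:
{"api": "jog_arm", "payload": {
  "increments": [
    {"dx": 0.3,"dy": 0.87,"dz": -0.9,"ax": 0,"ay": 0,"az": -0.35,"gripper": 1},
    {"dx": 0.3,"dy": 0.87,"dz": -0.9,"ax": 0,"ay": 0,"az": -0.35,"gripper": 1},
    {"dx": 0.3,"dy": 0.87,"dz": -0.9,"ax": 0,"ay": 0,"az": -0.35,"gripper": 1},
    {"dx": 0.3,"dy": 0.87,"dz": -0.9,"ax": 0,"ay": 0,"az": -0.35,"gripper": 1},
    {"dx": 0.3,"dy": 0.87,"dz": -0.9,"ax": 0,"ay": 0,"az": -0.35,"gripper": 1}
  ]
}}

```text
time: 2.7
eef_pos: [0.585, 0.0792, 0.2319]
tcp_rot: [0.997, -0.083, -0.002, 0.001]
contact_force: [0.3, -0.2, 0.7]
opening: 0.996
finger_force: 0.0
```

Run:
```python
from h import *
f,P,T,K=cam('wrist'); cv2.imwrite('pics/w3.png',f); np.savez('w3.npz',P=P,T=T,K=K)
s=get_state(); print(s['time'],s['eef_pos'].round(4),s['tcp_rot'].round(4))
c=np.linalg.inv(T)@np.array([.5855,.083,.08,1]); u=K[0,0]*c[0]/-c[2]+K[0,2]; v=-K[1,1]*c[1]/-c[2]+K[1,2]; print(u,v)
u,v=int(u),int(v); x0,y0=max(0,u-75),max(0,v-70)
cv2.imwrite('pics/w3c.png',cv2.resize(f[y0:y0+120,x0:x0+150],None,fx=5,fy=5,interpolation=cv2.INTER_CUBIC)); print(x0,y0)
```

```text
2.75 [0.5858 0.0787 0.2338] [ 9.965e-01 -8.300e-02 -7.000e-04  5.000e-04]
272.52359492895255 194.56925719777965
197 124
```

View pics/w3c.png

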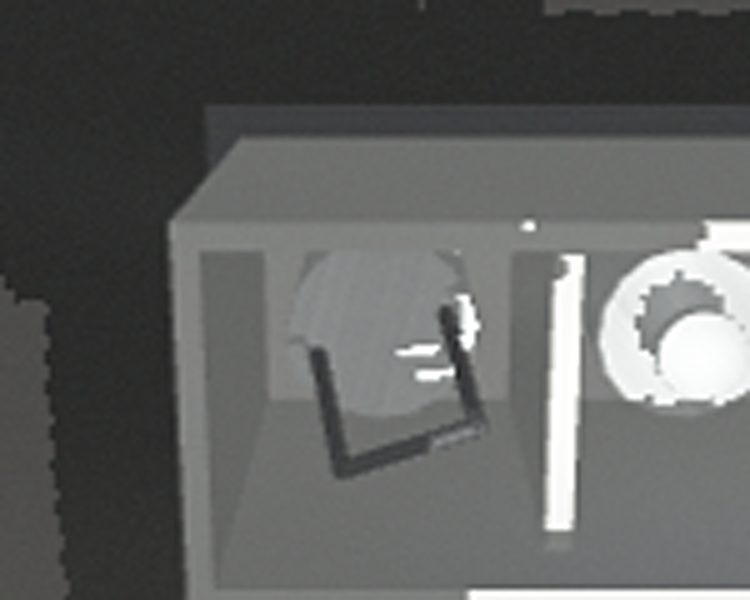

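The close view shows the bail hinge ends at crop (318,348) and (448,310), and the bar ends at (342,465) and (480,425). The bail has fallen to the case's -x side, and the weight is yawed relative to the case. I'll turn these pixels into positions.

Run:
```python
from h import *
d=np.load('w3.npz'); P,T,K=d['P'],d['T'],d['K']
def ray(c,z):
    u=c[0]/5+197-.4; v=c[1]/5+124-.4
    r=T[:3,:3]@np.array([(u-K[0,2])/K[0,0],-(v-K[1,2])/K[1,1],-1]); o=T[:3,3]
    print(c,'depth pt',P[int(round(v)),int(round(u))].round(4)); return o+r*(z-o[2])/r[2]
h=[ray((320,352),.054),ray((448,313),.054)]; b=[ray((342,465),.082),ray((480,425),.082)]
for a in (h,b):
    a=np.array(a); print(a.round(4),a.mean(0).round(4),np.linalg.norm(a[1]-a[0]),np.degrees(np.arctan2(*(a[0]-a[1])[1::-1]))-0)
H=np.mean(h,0);B=np.mean(b,0);print('offset',(B-H)[:2],np.hypot(*(B-H)[:2]),np.degrees(np.arctan2(*(H-B)[1::-1])))
# weight top face centre
S=P.reshape(-1,3);q=S[(abs(S[:,2]-.05)<.004)&(np.hypot(S[:,0]-H[0],S[:,1]-H[1])<.03)]
print(len(q),cv2.minEnclosingCircle((q[:,:2]*1000).astype(np.float32)))
q=S[(abs(S[:,2]-.082)<.006)&(np.hypot(S[:,0]-B[0],S[:,1]-B[1])<.025)];print(len(q),q.mean(0) if len(q) else '',np.median(q[:,2]))
q=S[(S[:,2]>.126)&(S[:,2]<.135)];print(cv2.minAreaRect((q[:,:2]*1000).astype(np.float32)))
```

```text
(320, 352) depth pt [0.5825 0.0971 0.0574]
(448, 313) depth pt [0.5872 0.0674 0.0583]
(342, 465) depth pt [0.5636 0.095  0.085 ]
(480, 425) depth pt [0.5675 0.0639 0.0852]
[[0.5817 0.0979 0.054 ]
 [0.5859 0.0673 0.054 ]] [0.5838 0.0826 0.054 ] 0.030937085412818203 97.76306082880254
[[0.563  0.0952 0.082 ]
 [0.567  0.0642 0.082 ]] [0.565  0.0797 0.082 ] 0.03118199227605409 97.37977940976991
offset [-0.01877087 -0.00289384] 0.01899262143576754 8.764085831219251
879 ((584.0081176757812, 83.03669738769531), 21.838293075561523)
315 [0.56008727 0.0807286  0.08291987] 0.08381416177538586
((573.9487915039062, 13.380096435546875), (212.5945587158203, 74.91138458251953), 80.26097106933594)
```

The sizes check out: hinge at (0.584, 0.083), bar 19 mm away and 31 mm long, weight yaw about 8°. Now back to fetch the picker.

Emit:
{"api": "jog_arm", "payload": {
  "increments": [
    {"dx": -0.3,"dy": -0.86,"dz": 0.9,"ax": 0,"ay": 0,"az": 0.35,"gripper": 1},
    {"dx": -0.3,"dy": -0.86,"dz": 0.9,"ax": 0,"ay": 0,"az": 0.35,"gripper": 1},
    {"dx": -0.3,"dy": -0.86,"dz": 0.9,"ax": 0,"ay": 0,"az": 0.35,"gripper": 1},
    {"dx": -0.3,"dy": -0.86,"dz": 0.9,"ax": 0,"ay": 0,"az": 0.35,"gripper": 1}
  ]
}}

```text
time: 3.15
eef_pos: [0.551, -0.0286, 0.3515]
tcp_rot: [0.982, 0.191, 0.006, 0.004]
contact_force: [0.2, 0.9, 0.7]
opening: 1.0
finger_force: 0.0
```

Emit:
{"api": "jog_arm", "payload": {
  "increments": [
    {"dx": -0.3,"dy": -0.86,"dz": 0,"ax": 0,"ay": 0,"az": 0,"gripper": 1},
    {"dx": -0.3,"dy": -0.86,"dz": 0,"ax": 0,"ay": 0,"az": 0,"gripper": 1},
    {"dx": -0.3,"dy": -0.86,"dz": 0,"ax": 0,"ay": 0,"az": 0,"gripper": 1}
  ]
}}

```text
time: 3.45
eef_pos: [0.5122, -0.1318, 0.3446]
tcp_rot: [0.982, 0.187, 0.001, 0.002]
contact_force: [0.4, 0.7, -0.4]
opening: 1.001
finger_force: 0.0
```

Emit:
{"api": "jog_arm", "payload": {
  "increments": [
    {"dx": -0.28,"dy": -0.86,"dz": 0,"ax": 0,"ay": 0,"az": 0,"gripper": 1},
    {"dx": -0.28,"dy": -0.86,"dz": 0,"ax": 0,"ay": 0,"az": 0,"gripper": 1},
    {"dx": -0.28,"dy": -0.86,"dz": 0,"ax": 0,"ay": 0,"az": 0,"gripper": 1},
    {"dx": -0.28,"dy": -0.86,"dz": 0,"ax": 0,"ay": 0,"az": 0,"gripper": 1}
  ]
}}

```text
time: 3.85
eef_pos: [0.4795, -0.2316, 0.3436]
tcp_rot: [0.982, 0.188, 0.001, 0.001]
contact_force: [0.6, 0.6, 0.2]
opening: 1.0
finger_force: 0.0
```

```bash
python3 st.py
```

```text
3.9 [ 0.48   -0.2302  0.3435] [9.819e-01 1.892e-01 7.000e-04 3.000e-04]
(array([1306,   28,   24,   26,   27,   31,   31,   35,   41,   47,  977,
         15,   22,   21,   28,   24,  233,    0,    0,    0,    0,    0,
          0]), array([0.  , 0.01, 0.02, 0.03, 0.04, 0.05, 0.06, 0.07, 0.08, 0.09, 0.1 ,
       0.11, 0.12, 0.13, 0.14, 0.15, 0.16, 0.17, 0.18, 0.19, 0.2 , 0.21,
       0.22, 0.23]))
0.085 309 [ 0.4841313  -0.21979815  0.10088768] ((477.5989990234375, -230.95513916015625), (50.93157958984375, 49.82863235473633), 19.7670955657959)
0.105 737 [ 0.48534415 -0.22705975  0.10713136] ((479.4224853515625, -231.73509216308594), (49.37096405029297, 48.588218688964844), 20.824655532836914)
0.155 245 [ 0.48054342 -0.23098868  0.16502371] ((479.3324890136719, -231.34378051757812), (17.79460334777832, 17.559640884399414), 25.08094596862793)
```

Emit:
{"api": "jog_arm", "payload": {
  "increments": [
    {"dx": 0,"dy": 0,"dz": -0.83,"ax": 0,"ay": 0,"az": 0,"gripper": 1},
    {"dx": 0,"dy": 0,"dz": -0.83,"ax": 0,"ay": 0,"az": 0,"gripper": 1},
    {"dx": 0,"dy": 0,"dz": -0.83,"ax": 0,"ay": 0,"az": 0,"gripper": 1}
  ]
}}

```text
time: 4.2
eef_pos: [0.4763, -0.2248, 0.2342]
tcp_rot: [0.982, 0.191, -0.006, -0.006]
contact_force: [-0.8, 1.4, -0.2]
opening: 0.996
finger_force: 0.0
```

Emit:
{"api": "jog_arm", "payload": {
  "increments": [
    {"dx": 0,"dy": 0,"dz": -0.4,"ax": 0,"ay": 0,"az": 0,"gripper": 1},
    {"dx": 0,"dy": 0,"dz": -0.83,"ax": 0,"ay": 0,"az": 0,"gripper": 1},
    {"dx": 0,"dy": 0,"dz": -0.83,"ax": 0,"ay": 0,"az": 0,"gripper": 1},
    {"dx": 0,"dy": 0,"dz": -0.83,"ax": 0,"ay": 0,"az": 0,"gripper": 1}
  ]
}}

```text
time: 4.6
eef_pos: [0.4814, -0.2294, 0.1454]
tcp_rot: [0.982, 0.191, 0.0, 0.0]
contact_force: [-0.1, 0.6, 0.9]
opening: 1.0
finger_force: 0.0
```

Emit:
{"api": "jog_arm", "payload": {
  "increments": [
    {"dx": 0,"dy": 0,"dz": 0,"ax": 0,"ay": 0,"az": 0,"gripper": -1},
    {"dx": 0,"dy": 0,"dz": 0,"ax": 0,"ay": 0,"az": 0,"gripper": -1},
    {"dx": 0,"dy": 0,"dz": 0,"ax": 0,"ay": 0,"az": 0,"gripper": -1},
    {"dx": 0,"dy": 0,"dz": 0,"ax": 0,"ay": 0,"az": 0,"gripper": -1},
    {"dx": 0,"dy": 0,"dz": 0,"ax": 0,"ay": 0,"az": 0,"gripper": -1},
    {"dx": 0,"dy": 0,"dz": 0,"ax": 0,"ay": 0,"az": 0,"gripper": -1},
    {"dx": 0,"dy": 0,"dz": 0,"ax": 0,"ay": 0,"az": 0,"gripper": -1},
    {"dx": 0,"dy": 0,"dz": 0,"ax": 0,"ay": 0,"az": 0,"gripper": -1}
  ],
  "force": 80
}}

```text
time: 5.4
eef_pos: [0.4807, -0.2301, 0.1445]
tcp_rot: [0.982, 0.19, 0.0, 0.001]
contact_force: [-1.1, -1.4, 6.2]
opening: 0.18
finger_force: 78.3
```

Emit:
{"api": "jog_arm", "payload": {
  "increments": [
    {"dx": 0,"dy": 0,"dz": 0.2,"ax": 0,"ay": 0,"az": 0,"gripper": -1},
    {"dx": 0,"dy": 0,"dz": 0.4,"ax": 0,"ay": 0,"az": 0,"gripper": -1},
    {"dx": 0,"dy": 0,"dz": 0.6,"ax": 0,"ay": 0,"az": 0,"gripper": -1},
    {"dx": 0,"dy": 0,"dz": 0.8,"ax": 0,"ay": 0,"az": 0,"gripper": -1},
    {"dx": 0,"dy": 0,"dz": 0.9,"ax": 0,"ay": 0,"az": 0,"gripper": -1}
  ]
}}

```text
time: 5.9
eef_pos: [0.4806, -0.2297, 0.2527]
tcp_rot: [0.982, 0.19, 0.001, 0.001]
contact_force: [0.0, 0.8, -1.8]
opening: 0.174
finger_force: 78.4
```

Emit:
{"api": "jog_arm", "payload": {
  "increments": [
    {"dx": 0,"dy": 0,"dz": 0.4,"ax": 0,"ay": 0,"az": 0,"gripper": -1},
    {"dx": 0,"dy": 0,"dz": 0.8,"ax": 0,"ay": 0,"az": 0,"gripper": -1},
    {"dx": 0,"dy": 0,"dz": 0.9,"ax": 0,"ay": 0,"az": 0,"gripper": -1},
    {"dx": 0,"dy": 0,"dz": 0.9,"ax": 0,"ay": 0,"az": 0,"gripper": -1}
  ]
}}

```text
time: 6.3
eef_pos: [0.4809, -0.2299, 0.3614]
tcp_rot: [0.982, 0.19, 0.002, 0.002]
contact_force: [0.1, -0.4, -0.6]
opening: 0.176
finger_force: 78.5
```

Run:
```python
from h import *
s=get_state(); print(s['time'],s['eef_pos'].round(4),s['tcp_rot'].round(4),s['opening'],s['contact_force'].round(1))
f,P,T,K=cam('wrist'); g,Q,T2,K2=cam('scene')
p=s['eef_pos']
def px(T,K,x):
    c=np.linalg.inv(T)@np.append(x,1); return int(K[0,0]*c[0]/-c[2]+K[0,2]),int(-K[1,1]*c[1]/-c[2]+K[1,2])
foot=p-[0,0,.125]; out=[]
for im,t,k in((f,T,K),(g,T2,K2)):
    u,v=px(t,k,foot); print(u,v); x0=min(max(u-40,0),480);y0=min(max(v-50,0),320); print(x0,y0)
    out.append(cv2.resize(im[y0:y0+100,x0:x0+80],None,fx=5,fy=5,interpolation=cv2.INTER_CUBIC))
cv2.imwrite('pics/foot.png',np.hstack(out)); np.savez('w4.npz',P=P,T=T,K=K,Q=Q)
for n,A in(('wrist',P),('scene',Q)):
  S=A.reshape(-1,3); q=S[(np.hypot(S[:,0]-p[0],S[:,1]-p[1])<.025)&(abs(S[:,2]-foot[2])<.02)]
  if len(q): print(n,len(q),q.mean(0),q.min(0),q.max(0),cv2.minAreaRect((q[:,:2]*1000).astype(np.float32)))
```

```text
6.3 [ 0.4809 -0.2299  0.3614] [0.9818 0.1899 0.0015 0.0015] 0.17645698475385574 [ 0.1 -0.4 -0.6]
275 202
235 152
216 113
176 63
wrist 89 [ 0.48807513 -0.22951106  0.23867173] [ 0.4816034  -0.23493514  0.23107804] [ 0.49300929 -0.22502925  0.24575809] ((486.7644348144531, -229.94261169433594), (12.143539428710938, 5.903336048126221), 21.763568878173828)
scene 56 [ 0.48117854 -0.22792624  0.23869777] [ 0.46565222 -0.23516308  0.22762463] [ 0.49338559 -0.22205849  0.25622759] ((479.6208801269531, -229.15016174316406), (28.66046905517578, 6.569039821624756), 22.801485061645508)
```

View pics/foot.png

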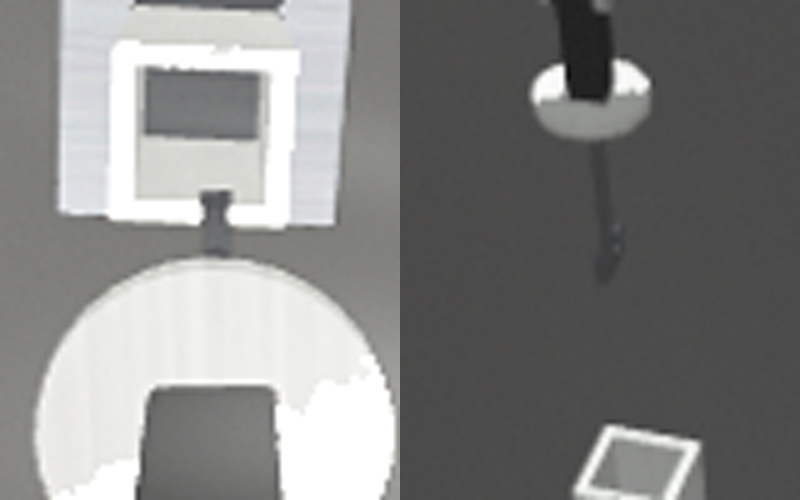

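The foot lies along the tool's x axis, under the TCP, with its underside about 0.132 m below it. Now to the well, turning the tool to yaw 8°.

Emit:
{"api": "jog_arm", "payload": {
  "increments": [
    {"dx": 0.3,"dy": 0.87,"dz": 0,"ax": 0,"ay": 0,"az": -0.154,"gripper": -1},
    {"dx": 0.3,"dy": 0.87,"dz": 0,"ax": 0,"ay": 0,"az": -0.154,"gripper": -1},
    {"dx": 0.3,"dy": 0.87,"dz": 0,"ax": 0,"ay": 0,"az": -0.154,"gripper": -1}
  ]
}}

```text
time: 6.7
eef_pos: [0.5159, -0.1214, 0.3555]
tcp_rot: [0.997, 0.071, -0.002, -0.002]
contact_force: [0.3, -0.6, -0.6]
opening: 0.179
finger_force: 78.5
```

Emit:
{"api": "jog_arm", "payload": {
  "increments": [
    {"dx": 0.3,"dy": 0.87,"dz": 0,"ax": 0,"ay": 0,"az": 0,"gripper": -1},
    {"dx": 0.3,"dy": 0.87,"dz": 0,"ax": 0,"ay": 0,"az": 0,"gripper": -1},
    {"dx": 0.3,"dy": 0.87,"dz": 0,"ax": 0,"ay": 0,"az": 0,"gripper": -1}
  ]
}}

```text
time: 7.0
eef_pos: [0.552, -0.0168, 0.356]
tcp_rot: [0.997, 0.073, -0.002, -0.001]
contact_force: [-0.3, -0.5, -2.0]
opening: 0.18
finger_force: 78.6
```

Emit:
{"api": "jog_arm", "payload": {
  "increments": [
    {"dx": 0.28,"dy": 0.87,"dz": 0,"ax": 0,"ay": 0,"az": 0,"gripper": -1},
    {"dx": 0.28,"dy": 0.87,"dz": 0,"ax": 0,"ay": 0,"az": 0,"gripper": -1},
    {"dx": 0.28,"dy": 0.87,"dz": 0,"ax": 0,"ay": 0,"az": 0,"gripper": -1},
    {"dx": 0.28,"dy": 0.87,"dz": 0,"ax": 0,"ay": 0,"az": 0,"gripper": -1},
    {"dx": 0.28,"dy": 0.87,"dz": 0,"ax": 0,"ay": 0,"az": 0,"gripper": -1}
  ]
}}

```text
time: 7.5
eef_pos: [0.5853, 0.0824, 0.3578]
tcp_rot: [0.998, 0.07, -0.001, 0.0]
contact_force: [0.2, -0.3, -0.8]
opening: 0.183
finger_force: 78.8
```

```bash
cat > chk.py <<'E'
from h import *
a=[]
for _ in range(3): c=imaging.read_camera('top'); a.append(get_state()['eef_pos'])
s=get_state(); print(s['time'],np.mean(a,0).round(4),np.std(a,0).round(4),R.from_quat(s['tcp_rot']).as_euler('zyx',degrees=True).round(2),s['contact_force'].round(1))
p=np.mean(a,0); f,Q,T2,K2=cam('scene'); cv2.imwrite('pics/s_last.png',f)
S=Q.reshape(-1,3); q=S[(np.hypot(S[:,0]-p[0],S[:,1]-p[1])<.022)&(abs(S[:,2]-p[2]+.124)<.011)]
if len(q): print('foot',len(q),q.min(0),q.max(0),cv2.minAreaRect((q[:,:2]*1000).astype(np.float32)))
E
python3 chk.py
```

```text
7.65 [0.5855 0.082  0.3587] [0.0001 0.     0.0003] [-7.9200e+00 -3.0000e-02  1.7997e+02] [-0.  -0.1 -0.5]
foot 53 [0.57096372 0.07864883 0.22680698] [0.59719984 0.08604833 0.24527757] ((584.2005615234375, 81.56597900390625), (26.48611068725586, 6.13545036315918), 7.615093231201172)
```

Emit:
{"api": "jog_arm", "payload": {
  "increments": [
    {"dx": 0.01,"dy": 0.01,"dz": -0.3,"ax": 0,"ay": 0,"az": 0,"gripper": -1},
    {"dx": 0.01,"dy": 0.01,"dz": -0.7,"ax": 0,"ay": 0,"az": 0,"gripper": -1},
    {"dx": 0.01,"dy": 0.01,"dz": -0.7,"ax": 0,"ay": 0,"az": 0,"gripper": -1},
    {"dx": 0.01,"dy": 0.01,"dz": -0.7,"ax": 0,"ay": 0,"az": 0,"gripper": -1}
  ]
}}

```text
time: 8.1
eef_pos: [0.5866, 0.0842, 0.275]
tcp_rot: [0.998, 0.07, -0.001, -0.0]
contact_force: [0.6, 0.4, 0.1]
opening: 0.179
finger_force: 78.7
```

Emit:
{"api": "jog_arm", "payload": {
  "increments": [
    {"dx": 0,"dy": 0,"dz": -0.15,"ax": 0,"ay": 0,"az": 0,"gripper": -1},
    {"dx": 0,"dy": 0,"dz": -0.3,"ax": 0,"ay": 0,"az": 0,"gripper": -1},
    {"dx": 0,"dy": 0,"dz": -0.4,"ax": 0,"ay": 0,"az": 0,"gripper": -1},
    {"dx": 0,"dy": 0,"dz": -0.5,"ax": 0,"ay": 0,"az": 0,"gripper": -1},
    {"dx": 0,"dy": 0,"dz": -0.6,"ax": 0,"ay": 0,"az": 0,"gripper": -1},
    {"dx": 0,"dy": 0,"dz": -0.69,"ax": 0,"ay": 0,"az": 0,"gripper": -1},
    {"dx": 0,"dy": 0,"dz": -0.69,"ax": 0,"ay": 0,"az": 0,"gripper": -1},
    {"dx": 0,"dy": 0,"dz": -0.69,"ax": 0,"ay": 0,"az": 0,"gripper": -1}
  ]
}}

```text
time: 8.9
eef_pos: [0.587, 0.0849, 0.1924]
tcp_rot: [0.998, 0.07, -0.0, -0.0]
contact_force: [0.1, -0.9, -1.3]
opening: 0.178
finger_force: 78.7
```

```bash
python3 chk.py
python3 - <<'E'
from h import *
f,P,T,K=cam('wrist'); cv2.imwrite('pics/w5.png',cv2.resize(f[110:230,200:350],None,fx=4,fy=4,interpolation=cv2.INTER_CUBIC))
E
```

```text
9.05 [0.5875 0.0849 0.1932] [0.0001 0.     0.0002] [-8.04e+00  9.00e-02  1.80e+02] [-1.1 -0.1 -1.2]
foot 18 [0.57280145 0.06676512 0.06478857] [0.5874246  0.08735348 0.08009309] ((577.0133056640625, 79.02354431152344), (23.67206382751465, 12.278743743896484), 66.0786361694336)
```

View pics/w5.png

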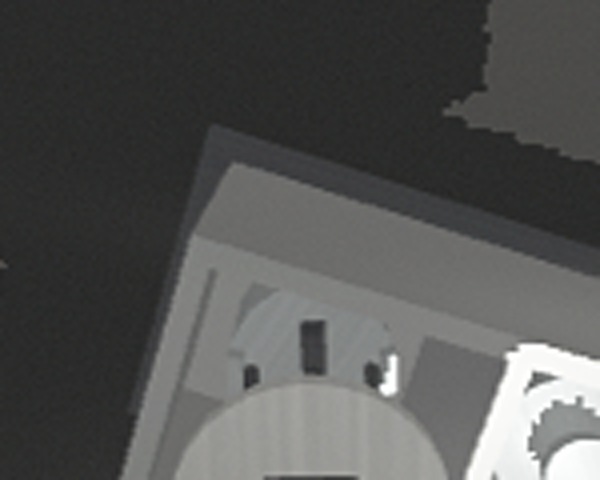

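The foot sits centred between the bail legs, inside the bail. Next: slide under the bar, raise, then swing the bail upright.

Emit:
{"api": "jog_arm", "payload": {
  "increments": [
    {"dx": -0.05,"dy": -0.02,"dz": 0,"ax": 0,"ay": 0,"az": 0,"gripper": -1},
    {"dx": -0.1,"dy": -0.03,"dz": 0,"ax": 0,"ay": 0,"az": 0,"gripper": -1},
    {"dx": -0.135,"dy": -0.035,"dz": 0,"ax": 0,"ay": 0,"az": 0,"gripper": -1},
    {"dx": -0.135,"dy": -0.035,"dz": 0,"ax": 0,"ay": 0,"az": 0,"gripper": -1}
  ]
}}

```text
time: 9.55
eef_pos: [0.5705, 0.0806, 0.1927]
tcp_rot: [0.998, 0.07, 0.001, 0.0]
contact_force: [0.6, -0.3, -2.3]
opening: 0.181
finger_force: 78.8
```

Emit:
{"api": "jog_arm", "payload": {
  "increments": [
    {"dx": 0,"dy": 0,"dz": 0.04,"ax": 0,"ay": 0,"az": 0,"gripper": -1},
    {"dx": 0,"dy": 0,"dz": 0.09,"ax": 0,"ay": 0,"az": 0,"gripper": -1},
    {"dx": 0,"dy": 0,"dz": 0.09,"ax": 0,"ay": 0,"az": 0,"gripper": -1}
  ]
}}

```text
time: 9.85
eef_pos: [0.5716, 0.0807, 0.2049]
tcp_rot: [0.998, 0.07, 0.001, 0.0]
contact_force: [-0.8, 0.3, -2.1]
opening: 0.18
finger_force: 78.8
```

```bash
python3 chk.py
python3 - <<'E'
from h import *
f=cv2.imread('pics/s_last.png'); cv2.imwrite('pics/s6.png',cv2.resize(f[200:280,280:360],None,fx=6,fy=6,interpolation=cv2.INTER_CUBIC))
E
```

```text
10.0 [0.5711 0.0807 0.204 ] [0.0001 0.     0.0003] [-8.04e+00  2.00e-02  1.80e+02] [ 0.2 -0.3 -1. ]
foot 112 [0.55089125 0.06517354 0.06900839] [0.58383211 0.09773741 0.0909293 ] ((566.1927490234375, 80.93401336669922), (25.92717742919922, 34.51504135131836), 56.677345275878906)
```

View pics/s6.png

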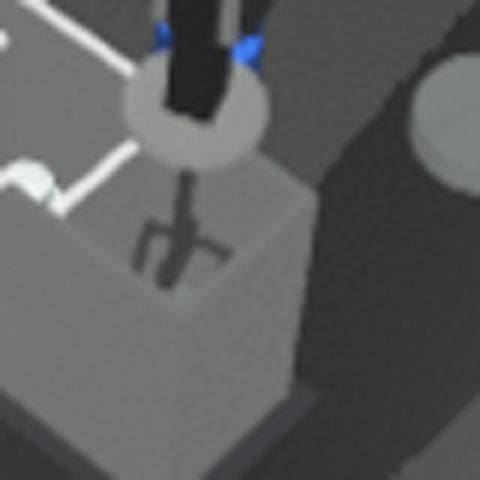

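The bar passes just behind the rod, in the hook. I'll drag +x to raise the bail, then lift.

Emit:
{"api": "jog_arm", "payload": {
  "increments": [
    {"dx": 0.04,"dy": 0.006,"dz": 0.02,"ax": 0,"ay": 0,"az": 0,"gripper": -1},
    {"dx": 0.08,"dy": 0.012,"dz": 0.04,"ax": 0,"ay": 0,"az": 0,"gripper": -1},
    {"dx": 0.12,"dy": 0.018,"dz": 0.05,"ax": 0,"ay": 0,"az": 0,"gripper": -1},
    {"dx": 0.155,"dy": 0.022,"dz": 0.06,"ax": 0,"ay": 0,"az": 0,"gripper": -1},
    {"dx": 0.155,"dy": 0.022,"dz": 0.1,"ax": 0,"ay": 0,"az": 0,"gripper": -1},
    {"dx": 0.155,"dy": 0.022,"dz": 0.16,"ax": 0,"ay": 0,"az": 0,"gripper": -1},
    {"dx": 0.155,"dy": 0.022,"dz": 0.22,"ax": 0,"ay": 0,"az": 0,"gripper": -1},
    {"dx": 0.155,"dy": 0.022,"dz": 0.22,"ax": 0,"ay": 0,"az": 0,"gripper": -1}
  ]
}}

```text
time: 10.85
eef_pos: [0.5895, 0.0833, 0.2307]
tcp_rot: [0.998, 0.07, 0.0, 0.0]
contact_force: [-0.1, -0.1, -5.7]
opening: 0.186
finger_force: 78.4
```

```bash
python3 chk.py
```

```text
11.0 [0.5892 0.0834 0.2297] [0.0001 0.     0.0003] [-8.0400e+00 -2.0000e-02 -1.7999e+02] [-0.1 -0.  -6.8]
foot 71 [0.57522003 0.06807828 0.09513295] [0.6020619  0.10135582 0.11664339] ((584.2147827148438, 83.70307159423828), (25.188770294189453, 28.700580596923828), 55.27455520629883)
```

A load of about 5.5 N has come on, so the weight is hooked. Lifting clear.

Emit:
{"api": "jog_arm", "payload": {
  "increments": [
    {"dx": 0,"dy": 0,"dz": 0.1,"ax": 0,"ay": 0,"az": 0,"gripper": -1},
    {"dx": 0,"dy": 0,"dz": 0.25,"ax": 0,"ay": 0,"az": 0,"gripper": -1},
    {"dx": 0,"dy": 0,"dz": 0.4,"ax": 0,"ay": 0,"az": 0,"gripper": -1},
    {"dx": 0,"dy": 0,"dz": 0.55,"ax": 0,"ay": 0,"az": 0,"gripper": -1},
    {"dx": 0,"dy": 0,"dz": 0.7,"ax": 0,"ay": 0,"az": 0,"gripper": -1},
    {"dx": 0,"dy": 0,"dz": 0.85,"ax": 0,"ay": 0,"az": 0,"gripper": -1},
    {"dx": 0,"dy": 0,"dz": 0.95,"ax": 0,"ay": 0,"az": 0,"gripper": -1},
    {"dx": 0,"dy": 0,"dz": 1,"ax": 0,"ay": 0,"az": 0,"gripper": -1}
  ]
}}

```text
time: 11.85
eef_pos: [0.5897, 0.0833, 0.3519]
tcp_rot: [0.998, 0.07, 0.001, 0.0]
contact_force: [-0.2, -0.2, -6.3]
opening: 0.184
finger_force: 78.5
```

Emit:
{"api": "jog_arm", "payload": {
  "increments": [
    {"dx": 0,"dy": 0,"dz": 0.1,"ax": 0,"ay": 0,"az": 0,"gripper": -1},
    {"dx": 0,"dy": 0,"dz": 0.15,"ax": 0,"ay": 0,"az": 0,"gripper": -1},
    {"dx": 0,"dy": 0,"dz": 0.15,"ax": 0,"ay": 0,"az": 0,"gripper": -1},
    {"dx": 0,"dy": 0,"dz": 0.15,"ax": 0,"ay": 0,"az": 0,"gripper": -1},
    {"dx": 0,"dy": 0,"dz": 0.15,"ax": 0,"ay": 0,"az": 0,"gripper": -1}
  ]
}}

```text
time: 12.35
eef_pos: [0.5891, 0.0833, 0.3667]
tcp_rot: [0.998, 0.07, -0.001, -0.0]
contact_force: [0.4, -0.6, -6.1]
opening: 0.179
finger_force: 78.6
```

```bash
python3 chk.py
python3 - <<'E'
from h import *
P=np.load('top0.npy'); Q=np.load('scene0.npy')
for S,n in((P[170:305,60:175],'top'),(Q[220:340,355:490],'scene')):
    S=S.reshape(-1,3); q=S[(S[:,2]>.061)&(S[:,2]<.07)]
    # keep main blob
    m=np.median(q[:,:2],0); q=q[np.hypot(*(q[:,:2]-m).T)<.08]
    print(n,len(q),np.median(q,0),cv2.minEnclosingCircle((q[:,:2]*1000).astype(np.float32)))
E
```

```text
12.5 [0.5891 0.0833 0.3668] [0.     0.     0.0001] [-8.04e+00 -8.00e-02 -1.80e+02] [ 0.2  0.4 -6.3]
foot 95 [0.57558627 0.06694336 0.23199475] [0.60205909 0.10121371 0.2532277 ] ((583.2415771484375, 86.14346313476562), (26.93412971496582, 29.127323150634766), 41.23031997680664)
top 2931 [0.52695036 0.31904992 0.06442291] ((527.983154296875, 318.9286193847656), 65.88179779052734)
scene 2595 [0.53146364 0.32110389 0.06603705] ((527.88037109375, 319.846435546875), 65.99683380126953)
```

Step 1 should be met. The pan centre is at (0.528, 0.319, 0.065). I'll carry the weight there gently.

Emit:
{"api": "jog_arm", "payload": {
  "increments": [
    {"dx": -0.01,"dy": 0.04,"dz": 0,"ax": 0,"ay": 0,"az": 0,"gripper": -1},
    {"dx": -0.03,"dy": 0.12,"dz": 0,"ax": 0,"ay": 0,"az": 0,"gripper": -1},
    {"dx": -0.05,"dy": 0.23,"dz": 0,"ax": 0,"ay": 0,"az": 0,"gripper": -1},
    {"dx": -0.08,"dy": 0.35,"dz": 0,"ax": 0,"ay": 0,"az": 0,"gripper": -1},
    {"dx": -0.11,"dy": 0.48,"dz": 0,"ax": 0,"ay": 0,"az": 0,"gripper": -1},
    {"dx": -0.14,"dy": 0.61,"dz": 0,"ax": 0,"ay": 0,"az": 0,"gripper": -1},
    {"dx": -0.17,"dy": 0.74,"dz": 0,"ax": 0,"ay": 0,"az": 0,"gripper": -1},
    {"dx": -0.2,"dy": 0.87,"dz": 0,"ax": 0,"ay": 0,"az": 0,"gripper": -1},
    {"dx": -0.225,"dy": 0.99,"dz": 0,"ax": 0,"ay": 0,"az": 0,"gripper": -1}
  ]
}}

```text
time: 13.45
eef_pos: [0.5619, 0.2037, 0.3678]
tcp_rot: [0.998, 0.07, -0.0, -0.0]
contact_force: [-0.4, 0.3, -6.3]
opening: 0.182
finger_force: 78.4
```

Emit:
{"api": "jog_arm", "payload": {
  "increments": [
    {"dx": -0.03,"dy": 0.13,"dz": 0,"ax": 0,"ay": 0,"az": 0,"gripper": -1},
    {"dx": -0.06,"dy": 0.26,"dz": 0,"ax": 0,"ay": 0,"az": 0,"gripper": -1},
    {"dx": -0.09,"dy": 0.39,"dz": 0,"ax": 0,"ay": 0,"az": 0,"gripper": -1},
    {"dx": -0.12,"dy": 0.52,"dz": 0,"ax": 0,"ay": 0,"az": 0,"gripper": -1},
    {"dx": -0.15,"dy": 0.65,"dz": 0,"ax": 0,"ay": 0,"az": 0,"gripper": -1},
    {"dx": -0.18,"dy": 0.77,"dz": 0,"ax": 0,"ay": 0,"az": 0,"gripper": -1},
    {"dx": -0.2,"dy": 0.87,"dz": 0,"ax": 0,"ay": 0,"az": 0,"gripper": -1},
    {"dx": -0.22,"dy": 0.94,"dz": 0,"ax": 0,"ay": 0,"az": 0,"gripper": -1},
    {"dx": -0.225,"dy": 0.98,"dz": 0,"ax": 0,"ay": 0,"az": 0,"gripper": -1},
    {"dx": -0.225,"dy": 0.99,"dz": 0,"ax": 0,"ay": 0,"az": 0,"gripper": -1}
  ]
}}

```text
time: 14.45
eef_pos: [0.5353, 0.3213, 0.3676]
tcp_rot: [0.998, 0.07, -0.0, 0.0]
contact_force: [-0.3, 0.4, -6.1]
opening: 0.181
finger_force: 78.4
```

Run:
```python
from h import *
for i in range(16):
    if i%4==0:
        s=get_state(); p=s['eef_pos']; f,Q,T2,K2=cam('scene')
        S=Q.reshape(-1,3); q=S[(np.hypot(S[:,0]-p[0],S[:,1]-p[1])<.05)&(S[:,2]<p[2]-.175)&(S[:,2]>.09)]
        print(s['time'],p.round(4),s['contact_force'].round(1),len(q),q.mean(0).round(4),q.min(0).round(4),q.max(0).round(4))
    else: imaging.read_camera('top')
```

```text
14.45 [0.5353 0.3213 0.3676] [-0.3  0.4 -6.1] 236 [0.5438 0.3227 0.1775] [0.527  0.3002 0.1597] [0.5502 0.3431 0.1926]
14.65 [0.5357 0.3203 0.3677] [ 0.8 -0.3 -6.7] 238 [0.5464 0.3172 0.1781] [0.5328 0.2954 0.1606] [0.553  0.3384 0.1926]
14.85 [0.5355 0.3206 0.3678] [-0.1  0.  -6.4] 233 [0.5448 0.3194 0.1778] [0.5285 0.2972 0.1617] [0.5515 0.3408 0.1927]
15.05 [0.5354 0.3208 0.3678] [ 0.5 -0.5 -6.5] 233 [0.5449 0.3201 0.1778] [0.5309 0.2978 0.1604] [0.5514 0.3408 0.1925]
```

The weight hangs still at (0.529, 0.319), its underside about 0.161. Lowering: first a coarse drop of about 84 mm, then slowly.

Emit:
{"api": "jog_arm", "payload": {
  "increments": [
    {"dx": 0,"dy": 0,"dz": -0.05,"ax": 0,"ay": 0,"az": 0,"gripper": -1},
    {"dx": 0,"dy": 0,"dz": -0.14,"ax": 0,"ay": 0,"az": 0,"gripper": -1},
    {"dx": 0,"dy": 0,"dz": -0.25,"ax": 0,"ay": 0,"az": 0,"gripper": -1},
    {"dx": 0,"dy": 0,"dz": -0.36,"ax": 0,"ay": 0,"az": 0,"gripper": -1},
    {"dx": 0,"dy": 0,"dz": -0.47,"ax": 0,"ay": 0,"az": 0,"gripper": -1},
    {"dx": 0,"dy": 0,"dz": -0.57,"ax": 0,"ay": 0,"az": 0,"gripper": -1},
    {"dx": 0,"dy": 0,"dz": -0.65,"ax": 0,"ay": 0,"az": 0,"gripper": -1},
    {"dx": 0,"dy": 0,"dz": -0.69,"ax": 0,"ay": 0,"az": 0,"gripper": -1},
    {"dx": 0,"dy": 0,"dz": -0.7,"ax": 0,"ay": 0,"az": 0,"gripper": -1}
  ]
}}

```text
time: 16.15
eef_pos: [0.5352, 0.3208, 0.2829]
tcp_rot: [0.998, 0.07, -0.001, 0.0]
contact_force: [0.2, 0.1, -6.6]
opening: 0.18
finger_force: 78.5
```

Emit:
{"api": "jog_arm", "payload": {
  "increments": [
    {"dx": 0,"dy": 0,"dz": -0.01,"ax": 0,"ay": 0,"az": 0,"gripper": -1},
    {"dx": 0,"dy": 0,"dz": -0.02,"ax": 0,"ay": 0,"az": 0,"gripper": -1},
    {"dx": 0,"dy": 0,"dz": -0.03,"ax": 0,"ay": 0,"az": 0,"gripper": -1},
    {"dx": 0,"dy": 0,"dz": -0.04,"ax": 0,"ay": 0,"az": 0,"gripper": -1},
    {"dx": 0,"dy": 0,"dz": -0.05,"ax": 0,"ay": 0,"az": 0,"gripper": -1},
    {"dx": 0,"dy": 0,"dz": -0.06,"ax": 0,"ay": 0,"az": 0,"gripper": -1},
    {"dx": 0,"dy": 0,"dz": -0.07,"ax": 0,"ay": 0,"az": 0,"gripper": -1},
    {"dx": 0,"dy": 0,"dz": -0.08,"ax": 0,"ay": 0,"az": 0,"gripper": -1}
  ]
}}

```text
time: 16.95
eef_pos: [0.5354, 0.321, 0.274]
tcp_rot: [0.998, 0.07, 0.0, -0.0]
contact_force: [0.6, -0.8, -7.0]
opening: 0.183
finger_force: 78.4
```

Emit:
{"api": "jog_arm", "payload": {
  "increments": [
    {"dx": 0,"dy": 0,"dz": -0.01,"ax": 0,"ay": 0,"az": 0,"gripper": -1},
    {"dx": 0,"dy": 0,"dz": -0.02,"ax": 0,"ay": 0,"az": 0,"gripper": -1},
    {"dx": 0,"dy": 0,"dz": -0.03,"ax": 0,"ay": 0,"az": 0,"gripper": -1},
    {"dx": 0,"dy": 0,"dz": -0.03,"ax": 0,"ay": 0,"az": 0,"gripper": -1},
    {"dx": 0,"dy": 0,"dz": -0.03,"ax": 0,"ay": 0,"az": 0,"gripper": -1}
  ]
}}

```text
time: 17.45
eef_pos: [0.5358, 0.3212, 0.2716]
tcp_rot: [0.998, 0.07, 0.001, -0.0]
contact_force: [-0.1, -0.7, -1.2]
opening: 0.179
finger_force: 79.1
```

The weight has landed. Now I'll lower the hook 18 mm, push the bar past upright to -x so it flops, and look.

Emit:
{"api": "jog_arm", "payload": {
  "increments": [
    {"dx": 0,"dy": 0,"dz": -0.03,"ax": 0,"ay": 0,"az": 0,"gripper": -1},
    {"dx": 0,"dy": 0,"dz": -0.06,"ax": 0,"ay": 0,"az": 0,"gripper": -1},
    {"dx": 0,"dy": 0,"dz": -0.1,"ax": 0,"ay": 0,"az": 0,"gripper": -1},
    {"dx": 0,"dy": 0,"dz": -0.145,"ax": 0,"ay": 0,"az": 0,"gripper": -1},
    {"dx": 0,"dy": 0,"dz": -0.145,"ax": 0,"ay": 0,"az": 0,"gripper": -1},
    {"dx": 0,"dy": 0,"dz": -0.145,"ax": 0,"ay": 0,"az": 0,"gripper": -1}
  ]
}}

```text
time: 18.05
eef_pos: [0.5353, 0.3209, 0.2527]
tcp_rot: [0.998, 0.07, -0.0, 0.0]
contact_force: [-0.2, -0.3, -1.2]
opening: 0.181
finger_force: 79.1
```

Emit:
{"api": "jog_arm", "payload": {
  "increments": [
    {"dx": -0.02,"dy": -0.003,"dz": 0,"ax": 0,"ay": 0,"az": 0,"gripper": -1},
    {"dx": -0.05,"dy": -0.007,"dz": 0,"ax": 0,"ay": 0,"az": 0,"gripper": -1},
    {"dx": -0.085,"dy": -0.012,"dz": 0,"ax": 0,"ay": 0,"az": 0,"gripper": -1},
    {"dx": -0.085,"dy": -0.012,"dz": 0,"ax": 0,"ay": 0,"az": 0,"gripper": -1},
    {"dx": -0.085,"dy": -0.012,"dz": 0,"ax": 0,"ay": 0,"az": 0,"gripper": -1}
  ]
}}

```text
time: 18.55
eef_pos: [0.5251, 0.3195, 0.2533]
tcp_rot: [0.998, 0.07, 0.0, -0.0]
contact_force: [0.1, 0.3, -1.1]
opening: 0.177
finger_force: 79.1
```

```bash
python3 chk.py
python3 - <<'E'
from h import *
f=cv2.imread('pics/s_last.png'); s=get_state(); 
cv2.imwrite('pics/s7.png',cv2.resize(f[190:310,365:485],None,fx=5,fy=5,interpolation=cv2.INTER_CUBIC))
E
```

```text
18.7 [0.5252 0.3195 0.2532] [0. 0. 0.] [-8.0400e+00  1.0000e-02 -1.7999e+02] [ 0.6  0.3 -1.4]
foot 97 [0.50895455 0.29797752 0.11857555] [0.53780094 0.33924529 0.13977117] ((524.4147338867188, 318.20263671875), (26.858823776245117, 41.119895935058594), 7.726066589355469)
```

View pics/s7.png

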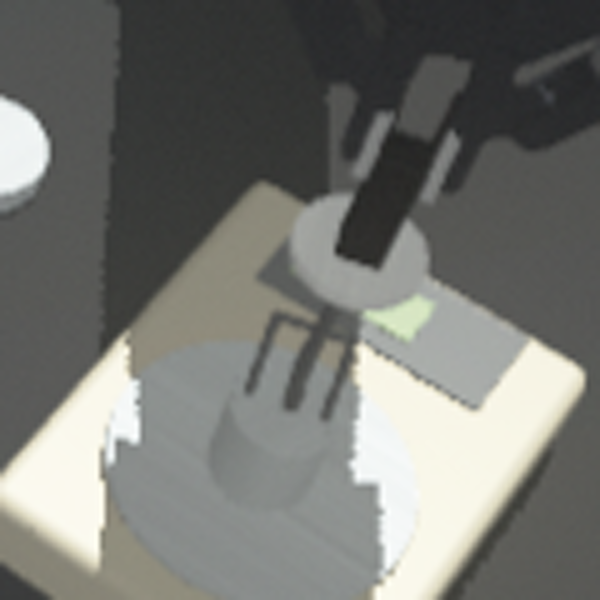

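The weight stands upright on the pan with the bail fallen to -x (its points reach x≈0.509, as expected). I'll back off +x and lift straight out.

Emit:
{"api": "jog_arm", "payload": {
  "increments": [
    {"dx": 0.04,"dy": 0.006,"dz": 0,"ax": 0,"ay": 0,"az": 0,"gripper": -1},
    {"dx": 0.075,"dy": 0.01,"dz": 0,"ax": 0,"ay": 0,"az": 0,"gripper": -1},
    {"dx": 0.075,"dy": 0.01,"dz": 0,"ax": 0,"ay": 0,"az": 0,"gripper": -1},
    {"dx": 0.075,"dy": 0.01,"dz": 0,"ax": 0,"ay": 0,"az": 0,"gripper": -1},
    {"dx": 0.075,"dy": 0.01,"dz": 0.05,"ax": 0,"ay": 0,"az": 0,"gripper": -1},
    {"dx": 0.075,"dy": 0.01,"dz": 0.1,"ax": 0,"ay": 0,"az": 0,"gripper": -1},
    {"dx": 0.075,"dy": 0.01,"dz": 0.15,"ax": 0,"ay": 0,"az": 0,"gripper": -1},
    {"dx": 0.075,"dy": 0.01,"dz": 0.2,"ax": 0,"ay": 0,"az": 0,"gripper": -1},
    {"dx": 0.075,"dy": 0.01,"dz": 0.25,"ax": 0,"ay": 0,"az": 0,"gripper": -1},
    {"dx": 0.075,"dy": 0.01,"dz": 0.25,"ax": 0,"ay": 0,"az": 0,"gripper": -1}
  ]
}}

```text
time: 19.75
eef_pos: [0.5347, 0.3209, 0.2849]
tcp_rot: [0.998, 0.07, 0.001, -0.0]
contact_force: [0.7, -0.3, -0.6]
opening: 0.181
finger_force: 79.1
```

Free of the weight. Raise, and carry the picker back to the stand.

Emit:
{"api": "jog_arm", "payload": {
  "increments": [
    {"dx": 0,"dy": 0,"dz": 0.35,"ax": 0,"ay": 0,"az": 0,"gripper": -1},
    {"dx": 0,"dy": 0,"dz": 0.7,"ax": 0,"ay": 0,"az": 0,"gripper": -1},
    {"dx": 0,"dy": 0,"dz": 0.7,"ax": 0,"ay": 0,"az": 0,"gripper": -1}
  ]
}}

```text
time: 20.05
eef_pos: [0.5363, 0.3216, 0.3758]
tcp_rot: [0.998, 0.07, 0.007, -0.002]
contact_force: [0.5, 0.7, -0.4]
opening: 0.181
finger_force: 79.1
```

Emit:
{"api": "jog_arm", "payload": {
  "increments": [
    {"dx": -0.09,"dy": -0.92,"dz": 0,"ax": 0,"ay": 0,"az": 0.154,"gripper": -1},
    {"dx": -0.09,"dy": -0.92,"dz": 0,"ax": 0,"ay": 0,"az": 0.154,"gripper": -1},
    {"dx": -0.09,"dy": -0.92,"dz": 0,"ax": 0,"ay": 0,"az": 0.154,"gripper": -1}
  ]
}}

```text
time: 20.35
eef_pos: [0.5229, 0.207, 0.3665]
tcp_rot: [0.982, 0.189, -0.001, 0.001]
contact_force: [-0.6, 0.7, -0.7]
opening: 0.182
finger_force: 79.1
```

Emit:
{"api": "jog_arm", "payload": {
  "increments": [
    {"dx": -0.09,"dy": -0.92,"dz": 0,"ax": 0,"ay": 0,"az": 0,"gripper": -1},
    {"dx": -0.09,"dy": -0.92,"dz": 0,"ax": 0,"ay": 0,"az": 0,"gripper": -1},
    {"dx": -0.09,"dy": -0.92,"dz": 0,"ax": 0,"ay": 0,"az": 0,"gripper": -1}
  ]
}}

```text
time: 20.65
eef_pos: [0.5122, 0.0965, 0.3666]
tcp_rot: [0.982, 0.188, -0.0, 0.001]
contact_force: [0.1, 0.6, -1.1]
opening: 0.181
finger_force: 79.1
```

Emit:
{"api": "jog_arm", "payload": {
  "increments": [
    {"dx": -0.09,"dy": -0.92,"dz": 0,"ax": 0,"ay": 0,"az": 0,"gripper": -1},
    {"dx": -0.09,"dy": -0.92,"dz": 0,"ax": 0,"ay": 0,"az": 0,"gripper": -1},
    {"dx": -0.09,"dy": -0.92,"dz": 0,"ax": 0,"ay": 0,"az": 0,"gripper": -1}
  ]
}}

```text
time: 20.95
eef_pos: [0.5015, -0.0136, 0.3666]
tcp_rot: [0.982, 0.188, -0.0, 0.0]
contact_force: [-0.0, 0.1, -0.8]
opening: 0.178
finger_force: 79.1
```

Emit:
{"api": "jog_arm", "payload": {
  "increments": [
    {"dx": -0.09,"dy": -0.92,"dz": 0,"ax": 0,"ay": 0,"az": 0,"gripper": -1},
    {"dx": -0.09,"dy": -0.92,"dz": 0,"ax": 0,"ay": 0,"az": 0,"gripper": -1},
    {"dx": -0.09,"dy": -0.92,"dz": 0,"ax": 0,"ay": 0,"az": 0,"gripper": -1}
  ]
}}

```text
time: 21.25
eef_pos: [0.4908, -0.1237, 0.3665]
tcp_rot: [0.982, 0.188, -0.0, 0.0]
contact_force: [-0.3, 0.4, -1.9]
opening: 0.182
finger_force: 79.1
```

Emit:
{"api": "jog_arm", "payload": {
  "increments": [
    {"dx": -0.09,"dy": -0.91,"dz": 0,"ax": 0,"ay": 0,"az": 0,"gripper": -1},
    {"dx": -0.09,"dy": -0.91,"dz": 0,"ax": 0,"ay": 0,"az": 0,"gripper": -1},
    {"dx": -0.09,"dy": -0.91,"dz": 0,"ax": 0,"ay": 0,"az": 0,"gripper": -1},
    {"dx": -0.09,"dy": -0.91,"dz": 0,"ax": 0,"ay": 0,"az": 0,"gripper": -1}
  ]
}}

```text
time: 21.65
eef_pos: [0.4805, -0.2303, 0.3664]
tcp_rot: [0.982, 0.189, -0.0, -0.001]
contact_force: [-0.6, 0.8, -0.8]
opening: 0.178
finger_force: 79.1
```

```bash
python3 chk.py
python3 - <<'E'
from h import *
f,Q,T,K=cam('top'); cv2.imwrite('pics/t8.png',f); S=Q.reshape(-1,3)
q=S[(np.hypot(S[:,0]-.528,S[:,1]-.319)<.05)&(S[:,2]>.1)]; print(len(q),np.median(q,0))
q=q[abs(q[:,2]-.11)<.005]; print(len(q),cv2.minEnclosingCircle((q[:,:2]*1000).astype(np.float32)))
E
```

```text
21.8 [ 0.4807 -0.2287  0.3669] [0.0001 0.0004 0.0002] [-2.2010e+01  2.0000e-02 -1.7994e+02] [-0.4 -0.3 -0.9]
foot 43 [ 0.46591723 -0.2340852   0.23660356] [ 0.49269964 -0.22153358  0.25337861] ((479.400390625, -228.6119842529297), (27.781517028808594, 5.763313293457031), 22.03917694091797)
424 [0.52632798 0.3173308  0.10976713]
303 ((528.3402709960938, 317.9511413574219), 22.31593132019043)
```

The weight stands at (0.528, 0.318) with its top at 0.110, as it should. Lowering the picker into the stand.

Emit:
{"api": "jog_arm", "payload": {
  "increments": [
    {"dx": 0,"dy": -0.015,"dz": -0.2,"ax": 0,"ay": 0,"az": 0,"gripper": -1},
    {"dx": 0,"dy": -0.015,"dz": -0.5,"ax": 0,"ay": 0,"az": 0,"gripper": -1},
    {"dx": 0,"dy": -0.015,"dz": -0.8,"ax": 0,"ay": 0,"az": 0,"gripper": -1},
    {"dx": 0,"dy": -0.015,"dz": -0.92,"ax": 0,"ay": 0,"az": 0,"gripper": -1},
    {"dx": 0,"dy": -0.015,"dz": -0.92,"ax": 0,"ay": 0,"az": 0,"gripper": -1}
  ]
}}

```text
time: 22.4
eef_pos: [0.4793, -0.2302, 0.2542]
tcp_rot: [0.982, 0.191, -0.002, -0.002]
contact_force: [0.3, 0.2, -1.5]
opening: 0.182
finger_force: 79.1
```

Emit:
{"api": "jog_arm", "payload": {
  "increments": [
    {"dx": 0,"dy": 0,"dz": -0.2,"ax": 0,"ay": 0,"az": 0,"gripper": -1},
    {"dx": 0,"dy": 0,"dz": -0.4,"ax": 0,"ay": 0,"az": 0,"gripper": -1},
    {"dx": 0,"dy": 0,"dz": -0.6,"ax": 0,"ay": 0,"az": 0,"gripper": -1},
    {"dx": 0,"dy": 0,"dz": -0.75,"ax": 0,"ay": 0,"az": 0,"gripper": -1},
    {"dx": 0,"dy": 0,"dz": -0.85,"ax": 0,"ay": 0,"az": 0,"gripper": -1},
    {"dx": 0,"dy": 0,"dz": -0.9,"ax": 0,"ay": 0,"az": 0,"gripper": -1},
    {"dx": 0,"dy": 0,"dz": -0.9,"ax": 0,"ay": 0,"az": 0,"gripper": -1}
  ]
}}

```text
time: 23.1
eef_pos: [0.4806, -0.232, 0.1493]
tcp_rot: [0.982, 0.19, 0.0, 0.0]
contact_force: [-0.0, 0.8, -1.6]
opening: 0.181
finger_force: 79.1
```

```bash
python3 chk.py
```

```text
23.25 [ 0.481  -0.2324  0.1501] [0.0001 0.0001 0.0001] [-2.1900e+01  1.2000e-01  1.7991e+02] [ 0.5 -0.  -2.3]
foot 15 [ 0.49568709 -0.23323013  0.01887113] [ 0.50250591 -0.2168814   0.03369857] ((499.9678649902344, -224.7677001953125), (3.1786561012268066, 17.66277503967285), 18.29163360595703)
```

Emit:
{"api": "jog_arm", "payload": {
  "increments": [
    {"dx": 0,"dy": 0.01,"dz": -0.01,"ax": 0,"ay": 0,"az": 0,"gripper": -1},
    {"dx": 0,"dy": 0.01,"dz": -0.02,"ax": 0,"ay": 0,"az": 0,"gripper": -1},
    {"dx": 0,"dy": 0.01,"dz": -0.03,"ax": 0,"ay": 0,"az": 0,"gripper": -1},
    {"dx": 0,"dy": 0.01,"dz": -0.04,"ax": 0,"ay": 0,"az": 0,"gripper": -1},
    {"dx": 0,"dy": 0.01,"dz": -0.04,"ax": 0,"ay": 0,"az": 0,"gripper": -1}
  ]
}}

```text
time: 23.8
eef_pos: [0.4804, -0.2309, 0.1445]
tcp_rot: [0.982, 0.19, 0.0, 0.0]
contact_force: [-0.1, 0.8, 1.7]
opening: 0.177
finger_force: 79.5
```

The collar has touched the mouth. Release and rise.

Emit:
{"api": "jog_arm", "payload": {
  "increments": [
    {"dx": 0,"dy": 0,"dz": 0,"ax": 0,"ay": 0,"az": 0,"gripper": -0.4},
    {"dx": 0,"dy": 0,"dz": 0,"ax": 0,"ay": 0,"az": 0,"gripper": -0.2},
    {"dx": 0,"dy": 0,"dz": 0,"ax": 0,"ay": 0,"az": 0,"gripper": 0.2},
    {"dx": 0,"dy": 0,"dz": 0,"ax": 0,"ay": 0,"az": 0,"gripper": 0.6},
    {"dx": 0,"dy": 0,"dz": 0,"ax": 0,"ay": 0,"az": 0,"gripper": 1},
    {"dx": 0,"dy": 0,"dz": 0,"ax": 0,"ay": 0,"az": 0,"gripper": 1},
    {"dx": 0,"dy": 0,"dz": 0,"ax": 0,"ay": 0,"az": 0,"gripper": 1},
    {"dx": 0,"dy": 0,"dz": 0,"ax": 0,"ay": 0,"az": 0,"gripper": 1}
  ]
}}

```text
time: 24.6
eef_pos: [0.4802, -0.2307, 0.1439]
tcp_rot: [0.982, 0.19, -0.0, -0.0]
contact_force: [-0.1, 0.0, -0.1]
opening: 0.997
finger_force: 0.0
```

Emit:
{"api": "jog_arm", "payload": {
  "increments": [
    {"dx": 0,"dy": 0,"dz": 0.3,"ax": 0,"ay": 0,"az": 0,"gripper": 1},
    {"dx": 0,"dy": 0,"dz": 0.6,"ax": 0,"ay": 0,"az": 0,"gripper": 1},
    {"dx": 0,"dy": 0,"dz": 1,"ax": 0,"ay": 0,"az": 0,"gripper": 1},
    {"dx": 0,"dy": 0,"dz": 1,"ax": 0,"ay": 0,"az": 0,"gripper": 1}
  ]
}}

```text
time: 25.0
eef_pos: [0.4833, -0.2329, 0.2726]
tcp_rot: [0.982, 0.19, 0.005, 0.006]
contact_force: [0.5, -0.2, 0.9]
opening: 0.996
finger_force: 0.0
```

Emit:
{"api": "jog_arm", "payload": {
  "increments": [
    {"dx": 0,"dy": 0,"dz": 0.65,"ax": 0,"ay": 0,"az": 0,"gripper": 1},
    {"dx": 0,"dy": 0,"dz": 0.65,"ax": 0,"ay": 0,"az": 0,"gripper": 1},
    {"dx": 0,"dy": 0,"dz": 0.65,"ax": 0,"ay": 0,"az": 0,"gripper": 1}
  ]
}}

```text
time: 25.3
eef_pos: [0.4818, -0.2318, 0.3478]
tcp_rot: [0.982, 0.19, 0.003, 0.004]
contact_force: [0.4, -1.0, 0.3]
opening: 1.002
finger_force: 0.0
```

```bash
python3 st.py
python3 - <<'E'
from h import *
f,Q,T,K=cam('scene'); S=Q.reshape(-1,3)
q=S[(np.hypot(S[:,0]-.528,S[:,1]-.319)<.05)&(abs(S[:,2]-.11)<.004)]; print(len(q),cv2.minEnclosingCircle((q[:,:2]*1000).astype(np.float32)),np.median(q[:,2]))
print(get_state()['contact_force'])
E
```

```text
25.35 [ 0.481  -0.2313  0.3447] [0.9818 0.1899 0.0019 0.0021]
(array([1280,   28,   22,   25,   28,   31,   35,   34,   42,   62,  936,
         15,   25,   17,   27,   26,  234,    0,    0,    0,    0,    0,
          0]), array([0.  , 0.01, 0.02, 0.03, 0.04, 0.05, 0.06, 0.07, 0.08, 0.09, 0.1 ,
       0.11, 0.12, 0.13, 0.14, 0.15, 0.16, 0.17, 0.18, 0.19, 0.2 , 0.21,
       0.22, 0.23]))
0.085 314 [ 0.48353114 -0.2169052   0.10091728] ((477.29638671875, -230.8939208984375), (51.088050842285156, 49.299503326416016), 20.120786666870117)
0.105 705 [ 0.48540467 -0.22767742  0.10721448] ((479.13067626953125, -232.81353759765625), (50.11843490600586, 47.730079650878906), 20.76043128967285)
0.155 245 [ 0.48020494 -0.23220285  0.16485261] ((479.4653015136719, -232.37826538085938), (17.683246612548828, 17.707263946533203), 22.10641098022461)
278 ((529.4842529296875, 318.1986083984375), 22.311023712158203) 0.11080730620768914
[-0.04438935 -0.20121924 -0.08311558]
```

The picker is seated as at the start: collar top at 0.107, handle top at 0.165, centred within about 2 mm. The weight is within 2 mm of the pan's centre. Handing in.

```bash
python3 -c "
from plant import job
print(job.sign_off())"
```

```text
the job is handed in; nothing more can be done
None
```

I handed the job in at about 25 s of the 72 s allowed. In the last camera readings the weight stood upright and unhooked about 2 mm from the pan's centre, and the picker hung back in its stand, centred to about 2 mm. The knob-topped weights were not touched at any point I could see, though I did not re-measure them, and the sign-off returned no verdict.

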